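# Stand the lamp foot in the jig and clamp it to the first click

## Task

The wooden lamp foot with the brass stem has fallen over: stand it upright on its plinth in the open nest of the clamping jig, without dropping it, and let go of it. Then push the jig's lever round by its post, so that the cam clamps the plinth, and stop at the first click of the lever's slip clutch; a second click is over-tightened and spoils the job. Leave the bowls and other things about the table where they are.

Things in the scene. Friction and masses are not known exactly. Their poses are not given: they have to be found in the camera images.
- lamp: lamp foot: square dark wooden plinth 60 x 60 mm, 34 mm high, with a round brass stem 20 mm in diameter from its middle up to 125 mm above the underside. 0.3 to 0.54 kg. Origin: centre of the plinth's underside; z runs up the stem, x and y square to the plinth's sides. It starts lying on a side of the plinth, the stem level, its middle line 30 mm above the table
- lamp_mid (a point): the centre of the lamp foot, on the stem's middle line 62.5 mm above the underside; axes as the lamp foot's
- nest (a point): middle of the nest, on top of the jig's plywood plate (8 mm above the table): where the centre of the plinth's underside goes. z up; +y points away from the cam to a spring-backed steel shoe (face at y = 36 mm, top 27 mm above the plate; gives a few mm) before the back fence. Low side guides have faces at x = +38 and -38 mm, tops 18 mm above the plate. The cam pushes the plinth to the shoe
- pivot (a point): a point on the upright axis of the cam and the lever, 50 mm above the table, 57 mm on the -y side of the nest point; x and y axes as the nest's
- post (a point): the middle of the black upright post at the lever's end, 18 mm in diameter, standing from 54 to 92 mm above the table, 120 mm from the axis. This is what is pushed. The lever bar below it is 18 mm wide, its top 54 mm above the table
- cam_disc (a point): the centre of the top face of the steel eccentric cam, a disc 48 mm in diameter and 22 mm high mounted 16 mm off the axis, 32 mm above the table; it presses the plinth
- cam (a joint): angle of the cam about the upright axis, rad. 0 is wide open; it grows anticlockwise seen from above, as the lever clamps. It starts between 0 and 0.4 and begins to slide the plinth at about 1.4 and is tight on it, against the shoe, at about 1.85. It turns stiffly and stays where it is left. The lever turns with it
- clutch (a joint): how far the lever has slipped ahead of the cam, rad, anticlockwise. Near 0 until the cam is tight on the plinth; the push at the post, about 2 N before, then rises to about 8 N, falls again as the lever yields, and past about 0.17 the clutch clicks: the lever jumps by itself to rest near 0.30, some 15 mm ahead of the pusher at the post. Pushed past about 0.47 it clicks a second time
- bowl_a: a glazed bowl 104 mm across and 46 mm high with glass tiles; a bystander, origin at the centre of its underside
- bowl_b: a bowl like it, between the jig and the lamp foot; a bystander, origin at the centre of its underside
- bowl_c: a bowl like it, at the right; a bystander, origin at the centre of its underside
- glue: a white glue bottle 52 mm across and 120 mm high, standing at the right; a bystander, origin at the centre of its underside
- pot: a card pot 84 mm across and 90 mm high with sticks and spoons up to 160 mm, at the left; a bystander, origin at the centre of its underside
- tealight_glass: an empty glass cup 76 mm across and 85 mm high, at the far left; a bystander, origin at the centre of its underside
Not all that is in view belongs to the job. What is shaped like the lamp but orange, pink or turquoise is not meant.

How it is judged:
By the outcome, as a careful person would: the job done as asked, in the order asked, and still so for the second after the job is handed in, with the robot touching nothing.
It also fails if it takes over 72 s, if anything falls off the work surface, if the arm or the gripper's body presses on something with over 40 N, if the wrist force passes 120 N, or if a joint passes its speed limit or range.

## Robot

A 6-joint arm with a two-finger parallel gripper is mounted at the origin on the work surface. World frame = base frame: x ahead of the robot, y to its left, z up, the work surface at z = 0. Lengths are in m, angles in rad, forces in N, time in s.
With the tool pointing down it reaches from about 0.3 to 0.875 m from the base axis. Payload 6.4 kg.
Tool frame: the origin (TCP) lies between the finger pads; the fingertips stand 19 mm ahead of it and the grasp point (between the pads) is the TCP (robot.tcp_to_tips is the distance from the TCP to the fingertips, in m); z points along the fingers, y is the line along which they close (so a half turn about z gives the same grasp; the last joint's range is limited). The gripper opens to 85 mm and grips with 20 to 120 N. Pads are 22 mm wide; open, the fingers measure 114 mm over their backs; the gripper's body (76 mm by 85 mm) begins 54 mm behind the grasp point. The pads swing forward as they close: fully open they stand 13 mm farther back than shut.
Start: joints at [0.938, 0.181, 1.607, -0, 1.354, -0.206], TCP at [0.238, 0.523, 0.25] pointing down, gripper open.
Joint ranges: [-2.99, 2.99], [-0.89, 2.07], [0.3, 2.58], [-1.14, 4.28], [0, 2.63], [-3.12, 3.12]. Speed limits (rad/s): [2.57, 2.57, 3.01, 3.14, 3.14, 3.14].

## Interface

Orientations are given as a 3x3 rotation matrix whose columns are the frame's x, y, z axes.
In Python, from bench import robot, vision, ticket gives the robot as it stands. The module is installed in compiled form; this text tells all that it offers.
- The arm moves only by the tool apply_moves, never from a script. Its argument "steps" is one flat list of numbers, 7 for each row, row after row: the turn, a rotation vector about the tool's x, y, z in degrees, then the shift along the tool's x, y, z in m, then the closure in counts, from 0 (fully open) to 255 (shut). A call has 1 to 12 rows; each row is the pose to reach, as a shift and turn from the pose commanded when the call began, along the tool's axes at that moment; what a row does not reach only later rows make up. A row lasts 1/8 s, in which the tool goes at most 62.5 mm and 10.7 degrees, less where a joint would pass 70% of its speed; a pose out of reach is approached as far as the arm can. A call with a gripper value outside its range is refused whole. The fingers move at their own pace and stop on an object; "grip_force" is the grip in N (left out, the last holds). Time passes only in rows, so rows that repeat a pose let the fingers close. It gives the time, the measured TCP pose, the force, the opening and the grip force at its end, in the units of the state.
- robot.read_state(): the state, without advancing time (a new reading comes with each control period).
- vision.camera(name): name is "scene" or "top" or "wrist"; returns (picture, depth): 384x512x3 uint8, red, green, blue; 384x512 float32, m along the optical axis (not along the pixel's ray), 0 where there is no reading.
- vision.camera_params(name): a dict with "K" (3x3 intrinsics, pixels), "dist" ([k1, k2, p1, p2, k3] as OpenCV has them; the pictures are not rectified), "view" (4x4, takes a point from world to camera coordinates); the wrist camera has in their place "hand_eye" (4x4, takes a point from camera to tool coordinates, whose origin is the TCP and whose axes are the flange's). Camera axes: x right, y down, z forward; pixel columns grow to the right and rows downward; lengths in m; the calibration is good to about 2 mm. A picture is of the moment at which its call begins: read the wrist's pose just before it. camera_params takes no time and is no camera call.
- ticket.sign_off(): hands the job in; it is judged then, once.
The state is a dict: "time_s": time; "joints": joint angles; "dq": joint speeds; "effort": joint torques, N m; "position": TCP position; "tcp_rot": TCP orientation; "contact_force": force on the tool from outside, world axes, zero at the start; "ft_torque": the same for the moment, N m; "grip_width": opening from 0.0 (shut) to 1.0 (fully open); "finger_force": force on a finger pad.
Only numpy, scipy, OpenCV 4.12 (cv2) and the standard library are available. Lean on these libraries where they do the work, as an engineer would, in place of code of your own. Each camera call takes 0.05 s, during which the arm holds its last target. There are 200 camera calls.

## Working session

There is one attempt and no reset: what is moved stays moved. The work goes in short steps, Python scripts to look and compute and a tool call to move; the robot and the scene stay as the last step left them, time stands still between calls to the robot, and variables do not carry over. Pictures are saved under pics/ and viewed, at most 10 in all, crops included, and the job is handed in when it is done.

Besides the shell and the picture viewer there is one more tool, called after ">>>" as name(argument=value, ...) on one line, values as JSON. apply_moves: Moves the arm, as the interface text tells. Its arguments: {"type":"object","properties":{"steps":{"type":"array"},"grip_force":{"type":"number"}},"required":["steps"]}

```bash
mkdir -p pics; cat > h.py <<'E'
import numpy as np, cv2
from bench import robot, vision, ticket
def grab(n):
    s=robot.read_state(); p,d=vision.camera(n); c=vision.camera_params(n)
    K=np.array(c["K"]);D=np.array(c["dist"],float)
    if n=="wrist":
        T=np.eye(4);T[:3,:3]=s["tcp_rot"];T[:3,3]=s["position"]
        W=T@np.array(c["hand_eye"])
    else: W=np.linalg.inv(np.array(c["view"]))
    return p,d,K,D,W
def ray(g,u,v):
    p,d,K,D,W=g
    q=cv2.undistortPoints(np.array([[[u,v]]],float),K,D)[0,0]
    return W[:3,3],W[:3,:3]@np.array([q[0],q[1],1.])
def onplane(g,u,v,z):
    o,r=ray(g,u,v); return o+r*(z-o[2])/r[2]
def cloud(g):
    p,d,K,D,W=g
    v,u=np.mgrid[0:384,0:512]
    q=cv2.undistortPoints(np.stack([u,v],-1).reshape(-1,1,2).astype(float),K,D)[:,0]
    z=d.reshape(-1,1); P=np.hstack([q*z,z])@W[:3,:3].T+W[:3,3]
    P[z[:,0]<=0]=np.nan
    return P.reshape(384,512,3)
def save(n,p): cv2.imwrite("pics/"+n+".png",p[:,:,::-1])
E
python3 - <<'E'
from h import *
import pickle
for n in("scene","top"):
    g=grab(n);pickle.dump(g,open(n+".pkl","wb"));save(n,g[0]);print(n,g[4].round(3).tolist(),g[2].tolist(),(g[1]>0).mean())
print(robot.read_state())
E
```

```text
scene [[-0.849, 0.323, -0.417, 1.059], [0.527, 0.549, -0.648, 1.001], [0.02, -0.771, -0.637, 0.94], [0.0, 0.0, 0.0, 1.0]] [[414.0380459614374, 0.0, 256.90407167441253], [0.0, 414.0380459614374, 192.13162693581938], [0.0, 0.0, 1.0]] 0.9958089192708334
top [[0.0, -0.994, 0.113, 0.338], [-1.0, -0.001, -0.005, 0.111], [0.005, -0.113, -0.994, 1.467], [0.0, 0.0, 0.0, 1.0]] [[375.52809242097044, 0.0, 256.15662910941], [0.0, 375.52809242097044, 190.47827479275512], [0.0, 0.0, 1.0]] 0.9961446126302084
{'time_s': 0.1, 'joints': array([ 9.37685632e-01,  1.81483659e-01,  1.60791973e+00,  3.94519040e-05,
        1.35381825e+00, -2.06297077e-01]), 'dq': array([-0.00172848, -0.00070456, -0.00292949, -0.00092901, -0.00066197,
        0.00057369]), 'effort': array([ 2.23220122e-03, -4.45873976e+01, -3.52242279e+01, -1.65140286e-04,
        4.06962048e-03, -2.16488093e-05]), 'position': array([0.23771784, 0.52303674, 0.24945906]), 'tcp_rot': array([[-9.10285729e-01,  4.13979349e-01, -9.94858426e-04],
       [ 4.13980378e-01,  9.10284890e-01, -1.29047917e-03],
       [ 3.71372867e-04, -1.58655664e-03, -9.99998672e-01]]), 'contact_force': array([-0.01890687,  0.87210759,  0.35015761]), 'ft_torque': array([ 0.00080435,  0.0027289 , -0.04403311]), 'finger_force': 0.0, 'grip_width': 0.9996512830322707}
```

View pics/scene.png

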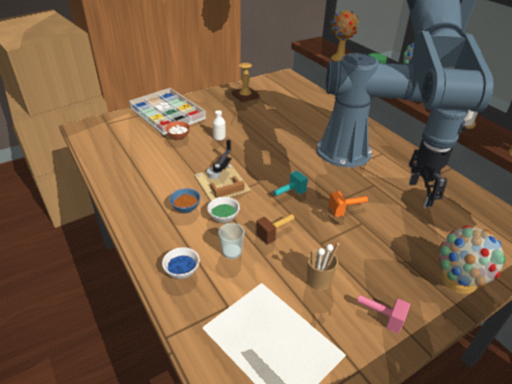

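View pics/top.png

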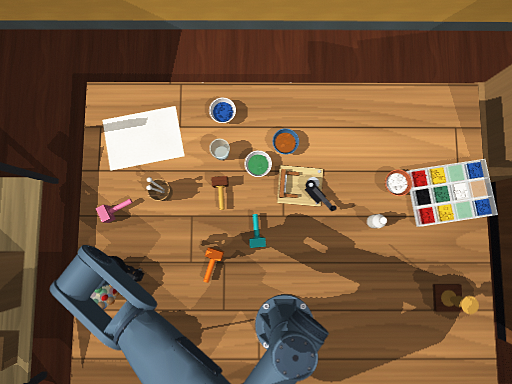

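Lamp-like things in the top view: dark wood with brass stem at (220,190), orange (212,262), turquoise (257,232), pink (112,209), and a standing brass candlestick at (452,298). I choose the one at (220,190). The jig is at (300,187). Next, one close crop to check.

```bash
python3 - <<'E'
from h import *
import pickle
g=pickle.load(open("top.pkl","rb"))
c=g[0][145:225,200:350]; save("crop",cv2.resize(c,None,fx=5,fy=5,interpolation=cv2.INTER_CUBIC))
P=cloud(g)
hsv=cv2.cvtColor(g[0],cv2.COLOR_RGB2HSV)
sub=P[165:215,205:240];
m=(sub[...,2]>0.012)
q=sub[m];print(len(q),q.min(0),q.max(0),np.bincount((q[:,2]*100).astype(int).clip(0)))
pl=q[q[:,2]>.05];print("plinth top",pl.mean(0),cv2.minAreaRect((pl[:,:2]*1000).astype(np.float32)))
st=q[(q[:,2]<.045)&(q[:,2]>.025)];print("stem",st.mean(0),cv2.minAreaRect((st[:,:2]*1000).astype(np.float32)))
sub=P[160:215,270:350];q=sub[sub[...,2]>.07];print("post",len(q),q.mean(0),q[:,2].max())
E
```

```text
292 [0.42937764 0.21330694 0.01374121] [0.55426229 0.27223175 0.06827951] [ 0  4  7 81 57 73 70]
plinth top [0.53592024 0.24357263 0.05985494] ((536.4246826171875, 243.83380126953125), (34.34030532836914, 57.5135383605957), 2.187023162841797)
stem [0.47813474 0.23889709 0.03748156] ((478.0793762207031, 230.7209014892578), (95.35296630859375, 57.862205505371094), 13.635625839233398)
post 24 [ 0.43126624 -0.1801424   0.08962671] 0.09949703379812957
```

View pics/crop.png

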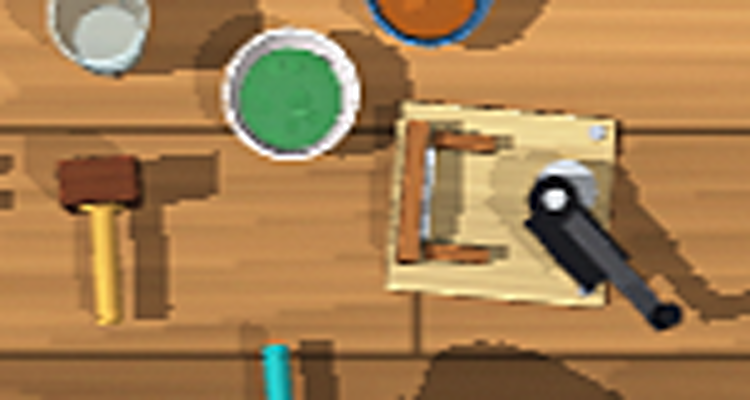

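The crop confirms it: a dark wooden plinth at crop (98,180) with a brass stem running down to (108,322). In the jig, the fence is at (413,190), the pivot cap at (553,198) and the post at (665,315). Next I work out rough poses for the jig and the lamp.

```bash
cat >> h.py <<'E'
from scipy.spatial.transform import Rotation as Ro
def rel(p,R,p0=None,R0=None):
    s=robot.read_state(); p0=s["position"] if p0 is None else p0; R0=s["tcp_rot"] if R0 is None else R0
    print("turn deg",np.degrees(Ro.from_matrix(R0.T@R).as_rotvec()).round(1),"shift",(R0.T@(np.array(p)-p0)).round(4))
def rot(az,tilt,flip=1):
    """tool z horizontal azimuth az (deg), tilt deg from straight down; y lateral left*flip"""
    a=np.radians(az);t=np.radians(tilt)
    h=np.array([np.cos(a),np.sin(a),0]);z=h*np.sin(t)-np.array([0,0,np.cos(t)]);y=flip*np.array([-h[1],h[0],0])
    return np.stack([np.cross(y,z),y,z],1)
E
python3 - <<'E'
from h import *
import pickle
g=pickle.load(open("top.pkl","rb"));P=cloud(g)
hub=onplane(g,200+553/5,145+198/5,.06);print("hub",hub)
post=onplane(g,200+667/5,145+314/5,.092);print("post",post,np.linalg.norm(post[:2]-hub[:2]))
f=[onplane(g,200+a/5,145+b/5,.04) for a,b in((415,121),(410,262))];d=f[0]-f[1];print("fence",f,np.degrees(np.arctan2(d[1],d[0])))
sub=P[165:215,210:232];q=sub[(sub[...,2]>.03)&(sub[...,0]<.51)&(abs(sub[...,1]-.24)<.03)];print("stem",len(q),q.min(0),q.max(0),np.polyfit(q[:,0],q[:,1],1),q.mean(0))
W=np.array(vision.camera_params("wrist")["hand_eye"]);print(W.round(3))
print(vision.camera_params("wrist")["K"])
rel([.45,-.08,.28],rot(2.4,25))
E
```

```text
hub [ 0.52076933 -0.10092382  0.06      ]
post [ 0.43077488 -0.17851199  0.092     ] 0.11882308074092222
fence [array([0.58310726, 0.00149946, 0.04      ]), array([0.47399778, 0.00619068, 0.04      ])] -2.461945654047294
stem 110 [0.42937764 0.22748991 0.03023629] [0.50995638 0.25173153 0.04647734] [0.07339177 0.20407959] [0.46987304 0.23856441 0.03807415]
[[ 0.    -0.965 -0.261  0.067]
 [ 1.     0.    -0.    -0.   ]
 [ 0.    -0.261  0.965 -0.123]
 [ 0.     0.     0.     1.   ]]
[[335.72196582   0.         249.8783324 ]
 [  0.         335.72196582 192.54002785]
 [  0.           0.           1.        ]]
turn deg [ -5.9 -24.6 -26.4] shift [-0.4429 -0.4611 -0.03  ]
```

```bash
python3 - <<'E'
from h import *
rel([.48,-.06,.24],rot(-2.5,0))
E
```

```text
turn deg [ -0.1  -0.  -22. ] shift [-0.4619 -0.4304  0.01  ]
```

>>> apply_moves(steps=[0, 0, -22, -0.46, -0.43, 0.01, 0, 0, 0, -22, -0.46, -0.43, 0.01, 0, 0, 0, -22, -0.46, -0.43, 0.01, 0, 0, 0, -22, -0.46, -0.43, 0.01, 0, 0, 0, -22, -0.46, -0.43, 0.01, 0, 0, 0, -22, -0.46, -0.43, 0.01, 0, 0, 0, -22, -0.46, -0.43, 0.01, 0, 0, 0, -22, -0.46, -0.43, 0.01, 0, 0, 0, -22, -0.46, -0.43, 0.01, 0, 0, 0, -22, -0.46, -0.43, 0.01, 0, 0, 0, -22, -0.46, -0.43, 0.01, 0, 0, 0, -22, -0.46, -0.43, 0.01, 0])

```text
time_s: 1.6
position: [0.4784, -0.0586, 0.2397]
tcp_rot: [[-0.999, 0.045, -0.001], [0.045, 0.999, 0.001], [0.001, 0.001, -1.0]]
contact_force: [-0.4, -0.4, -0.2]
grip_width: 1.0
finger_force: 0.0
```

```bash
python3 - <<'E'
from h import *
import pickle
print(robot.read_state()["position"],robot.read_state()["joints"].round(2))
g=grab("wrist");pickle.dump(g,open("w1.pkl","wb"));save("w1",g[0])
E
```

```text
[ 0.47839268 -0.0585957   0.2397267 ] [-0.37 -0.02  1.84  0.    1.32 -1.9 ]
```

View pics/w1.png

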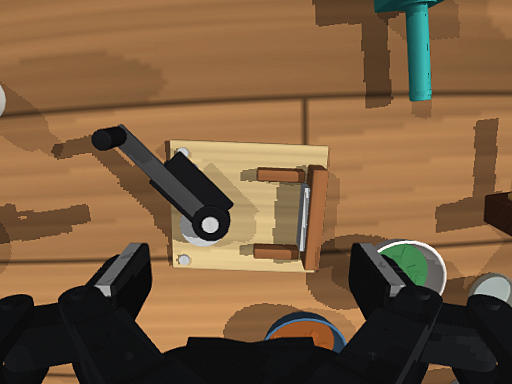

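The wrist picture shows the jig from close by: pivot cap at (210,225), post top near (104,138), guides at (280,175) and (275,252), and the shoe and fence at (305,215)-(318,217). Next I fit these from the depth.

```bash
python3 - <<'E'
from h import *
import pickle
g=pickle.load(open("w1.pkl","rb"));P=cloud(g)
hub=onplane(g,210,225,P[225,210,2]);print("hub",P[225,210],hub)
print("post",P[136:141,100:108].reshape(-1,3).mean(0), "lever bar",P[185,165])
for (a,b,c,d) in((160,190,245,304),(238,265,240,302)):
    q=P[a:b,c:d].reshape(-1,3);q=q[(q[:,2]>.023)&(q[:,2]<.029)]
    print("guide",len(q),cv2.minAreaRect((q[:,:2]*1000).astype(np.float32)),np.percentile(q[:,0],[2,98]),q[:,1].min(),q[:,1].max(),q[:,2].mean())
for n,lo,hi,c in(("shoe",.031,.038,(290,312)),("fence",.038,.08,(295,335))):
    q=P[160:275,c[0]:c[1]].reshape(-1,3);q=q[(q[:,2]>lo)&(q[:,2]<hi)]
    if len(q)>5:print(n,len(q),cv2.minAreaRect((q[:,:2]*1000).astype(np.float32)),q.mean(0))
print("plate",P[215,270,2], "row z",P[215,280:325:3,1:].round(4).tolist())
# plate edge angle from mask
m=((P[...,2]>.006)&(P[...,2]<.0105)).astype(np.uint8);m[:130]=0;m[285:]=0;m[:,:160]=0;m[:,340:]=0
q=P[m>0];print("plate",cv2.minAreaRect((q[:,:2]*1000).astype(np.float32)))
E
```

```text
hub [ 0.52537177 -0.09936011  0.05544601] [ 0.52537177 -0.09936011  0.05544601]
post [ 0.43330908 -0.17618685  0.0910939 ] lever bar [ 0.48423135 -0.13998797  0.05189745]
guide 520 ((488.49432373046875, -27.408206939697266), (49.22759246826172, 17.976144790649414), 82.42013549804688) [0.47977926 0.49273079] -0.051469315853424076 -0.0038353797124117267 0.02482007601664333
guide 454 ((567.3096923828125, -34.13347244262695), (49.78816604614258, 26.68411636352539), 88.68692779541016) [0.56445522 0.58064292] -0.05921805251503075 -0.008940189394983443 0.024848693038334653
shoe 579 ((533.1845703125, -3.3164010047912598), (12.426389694213867, 108.15438842773438), 89.63311004638672) [ 0.53284337 -0.00328695  0.0345417 ]
fence 1330 ((533.0277099609375, 6.544647216796875), (15.972000122070312, 108.74970245361328), 85.36721801757812) [0.5305697  0.00687109 0.03904542]
plate 0.007894431423482562 row z [[-0.0271, 0.0067], [-0.0239, 0.0082], [-0.0204, 0.007], [-0.0171, 0.0071], [-0.0136, 0.0059], [-0.0104, 0.0075], [-0.0075, 0.0107], [-0.007, 0.0305], [-0.0047, 0.0355], [-0.0012, 0.0335], [0.0011, 0.038], [0.004, 0.0389], [0.0071, 0.0387], [0.0103, 0.0384], [0.0134, 0.0381]]
plate ((527.293701171875, -64.6700439453125), (168.72427368164062, 150.34432983398438), 85.03079223632812)
```

```bash
python3 - <<'E'
from h import *
R=rot(3,45)
rel(np.array([.468,.240,.03])-.13*R[:,2],R)
E
```

```text
turn deg [ -2.1 -45.   -5.2] shift [0.1143 0.288  0.1183]
```

>>> apply_moves(steps=[-2, -45, -5, 0.114, 0.288, 0.118, 0, -2, -45, -5, 0.114, 0.288, 0.118, 0, -2, -45, -5, 0.114, 0.288, 0.118, 0, -2, -45, -5, 0.114, 0.288, 0.118, 0, -2, -45, -5, 0.114, 0.288, 0.118, 0, -2, -45, -5, 0.114, 0.288, 0.118, 0, -2, -45, -5, 0.114, 0.288, 0.118, 0, -2, -45, -5, 0.114, 0.288, 0.118, 0, -2, -45, -5, 0.114, 0.288, 0.118, 0])

```text
time_s: 2.78
position: [0.3743, 0.2338, 0.1305]
tcp_rot: [[-0.714, -0.052, 0.698], [-0.034, 0.999, 0.04], [-0.699, 0.005, -0.715]]
contact_force: [10.1, -2.7, 8.0]
grip_width: 1.002
finger_force: 0.0
```

```bash
python3 - <<'E'
from h import *
import pickle
print(robot.read_state()["position"],robot.read_state()["joints"].round(2))
g=grab("wrist");pickle.dump(g,open("w2.pkl","wb"));save("w2",g[0])
P=cloud(g)
L=P[(abs(P[...,0]-.49)<.11)&(abs(P[...,1]-.24)<.06)&(P[...,2]>.012)&(P[...,2]<.075)]
st=L[(L[:,0]<.505)&(L[:,0]>.43)&(L[:,2]>.03)&(abs(L[:,1]-.24)<.018)]
print("stem",len(st),np.polyfit(st[:,0],st[:,1],1),st[:,1].min(),st[:,1].max(),st[:,2].max(),L[:,0].min())
pl=L[(L[:,2]>.054)];print("plinth",len(pl),cv2.minAreaRect((pl[:,:2]*1000).astype(np.float32)),pl.mean(0))
E
```

```text
[0.3742557  0.23379218 0.13048942] [ 0.49 -0.2   2.47 -1.14  0.33 -0.13]
stem 1355 [0.08865915 0.19995618] 0.2283687206868178 0.2537279336065116 0.04022208607463876 0.4290742062528291
plinth 1103 ((537.2841186523438, 246.9459991455078), (34.27482223510742, 60.147789001464844), 5.256425380706787) [0.53262304 0.24676382 0.05810356]
```

View pics/w2.png

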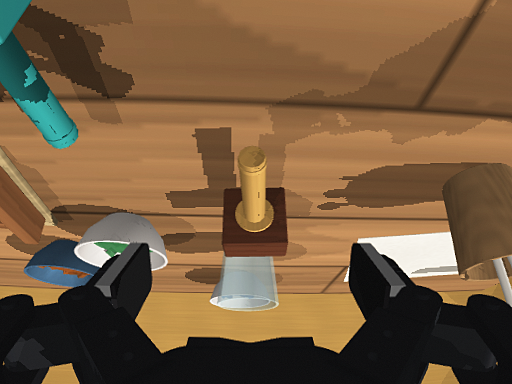

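The lamp is seen clearly, with the plinth at (255,222) and the stem end at (252,158). However, this pose is against the limit of joint 4, so I fit simple kinematics from the recorded poses to choose reachable tilts.

```bash
cat >> h.py <<'E'
from scipy.optimize import least_squares
LO=np.array([-2.99,-.89,.3,-1.14,0,-3.12]);HI=np.array([2.99,2.07,2.58,4.28,2.63,3.12])
KP=[.45,.505,.19,.277,0.,0.]
def fk(q,k=None):
    l1,l2,H,L,a,b=KP if k is None else k
    e=Ro.from_euler
    R1=e('z',q[0]);R2=R1*e('y',q[1]);R3=R2*e('y',q[2]);R=R3*e('z',q[3])*e('y',q[4])*e('z',q[5])
    p=np.array([0,0,H])+R1.apply([a,0,0])+R2.apply([0,0,l1])+R3.apply([b,0,l2])+R.apply([0,0,L])
    return p,R.as_matrix()
E
python3 - <<'E'
from h import *
s=robot.read_state()
D=[([.93768,.18148,1.60792,0,1.35382,-.2063],[.23772,.52304,.24946]),(s["joints"],s["position"])]
for q,p in D: print(fk(q)[0],p)
print(fk(s["joints"])[1].round(3)); print(s["tcp_rot"].round(3)); print(s["joints"],s["contact_force"])
q=np.array([.93768,.18148,1.60792,0,1.35382,-.2063]);print(fk(q)[1].round(2))
E
```

```text
[0.33946449 0.46254958 0.24609261] [0.23772, 0.52304, 0.24946]
[0.45307712 0.1532615  0.10538308] [0.3725884  0.23600711 0.12949835]
[[ 0.048 -0.717  0.695]
 [-0.999 -0.025  0.044]
 [-0.014 -0.697 -0.717]]
[[-0.717 -0.048  0.695]
 [-0.025  0.999  0.044]
 [-0.697  0.014 -0.717]]
[ 0.49653711 -0.19792193  2.47341151 -1.13348108  0.32904187 -0.11775185] [-0.90514394 -0.08366163 -0.61350099]
[[-0.41 -0.91 -0.  ]
 [-0.91  0.41 -0.  ]
 [ 0.    0.   -1.  ]]
```

```bash
cat >> h.py <<'E'
def fk(q,k=None):
    l1,l2,H,L,c,a,b=KP if k is None else k
    e=Ro.from_euler
    R1=e('z',q[0]);R2=R1*e('y',q[1]);R3=R2*e('y',q[2]);R=R3*e('z',q[3])*e('y',q[4])*e('z',q[5]+np.pi/2)
    p=np.array([0,0,H])+R1.apply([a,c,0])+R2.apply([0,0,l1])+R3.apply([b,0,l2])+R.apply([0,0,L])
    return p,R.as_matrix()
def ik(p,R,n=60,seed=0):
    """all distinct in-range solutions"""
    rng=np.random.default_rng(seed);S=[]
    for _ in range(n):
        f=lambda q:np.r_[(fk(q)[0]-p)*5,(Ro.from_matrix(R.T@fk(q)[1])).as_rotvec()]
        r=least_squares(f,rng.uniform(LO,HI),bounds=(LO,HI))
        if r.cost<1e-7 and not any(abs(r.x-s).max()<.05 for s in S): S.append(r.x)
    return S
E
python3 - <<'E'
from h import *
s=robot.read_state()
D=[([.93768,.18148,1.60792,0,1.35382,-.2063],[.23772,.52304,.24946]),(s["joints"],s["position"]),([-.37,-.02,1.84,0,1.32,-1.9],[.4784,-.0586,.2397])]
W=[1,1,.1]
r=least_squares(lambda k:np.concatenate([w*(fk(q,k)[0]-p) for w,(q,p) in zip(W,D)]+[np.array(k[5:])*.02]),[.45,.5,.19,.27,.118,0,0])
print(r.x.round(4).tolist(),r.cost)
open("h.py","a").write("\nKP=%s\n"%r.x.tolist())
import h;h.KP=r.x
u=np.array([.553,.2483])  # underside centre
az=5.1
d=np.array([np.cos(np.radians(az)),np.sin(np.radians(az))])
for t in(15,30,45):
    for fl in (1,-1):
        for k in (.085,):
            print("pick",t,fl,[x.round(2).tolist() for x in h.ik(np.r_[u-k*d,.03],rot(az,t,fl),25)])
            for hz,ti in ((-4.7,90-t),(-4.7+90,90-t),(-4.7-90,90-t),(-4.7+180,90-t)):
                print("  place",hz,[x.round(2).tolist() for x in h.ik(np.array([.53,-.0425,.008+k]),rot(hz,ti,fl),25)])
E
```

```text
[0.4907, 0.4955, 0.2211, 0.2995, 0.1178, 0.0011, 0.0485] 7.936809573206268e-07
pick 15 1 [[0.28, 0.24, 2.1, -0.09, 0.55, -1.31]]
  place -4.7 []
  place 85.3 [[-0.77, 0.72, 1.75, 0.86, 1.75, 2.08]]
  place -94.7 []
  place 175.3 [[-0.22, 1.02, 1.11, -0.19, 2.3, 1.41]]
pick 15 -1 [[0.28, 0.24, 2.1, -0.09, 0.55, 1.83]]
  place -4.7 []
  place 85.3 [[-0.77, 0.72, 1.75, 0.86, 1.75, -1.07]]
  place -94.7 []
  place 175.3 [[-0.22, 1.02, 1.11, -0.19, 2.3, -1.73]]
pick 30 1 [[0.31, 0.19, 2.26, -0.57, 0.21, -0.82]]
  place -4.7 [[-0.53, 0.13, 2.54, 2.48, 0.65, 1.9]]
  place 85.3 [[-0.73, 0.58, 1.79, 0.76, 1.58, 2.16]]
  place -94.7 [[0.17, 0.58, 1.79, -1.03, 1.36, 0.81]]
  place 175.3 [[-0.23, 0.88, 1.22, -0.15, 2.08, 1.42]]
pick 30 -1 [[0.31, 0.19, 2.26, -0.57, 0.21, 2.32]]
  place -4.7 [[-0.53, 0.13, 2.54, 2.48, 0.65, -1.25]]
  place 85.3 [[-0.73, 0.58, 1.79, 0.76, 1.58, -0.98]]
  place -94.7 [[0.17, 0.58, 1.79, -1.03, 1.36, -2.33]]
  place 175.3 [[-0.23, 0.88, 1.22, -0.15, 2.08, -1.72]]
pick 45 1 [[0.36, 0.24, 2.39, 3.79, 0.32, 1.14]]
  place -4.7 [[-0.46, 0.02, 2.41, 1.71, 0.26, 2.72]]
  place 85.3 [[-0.67, 0.45, 1.83, 0.64, 1.41, 2.27]]
  place -94.7 [[0.09, 0.45, 1.83, -0.85, 1.2, 0.63]]
  place 175.3 [[-0.24, 0.72, 1.36, -0.12, 1.84, 1.43]]
pick 45 -1 [[0.36, 0.24, 2.39, 3.79, 0.32, -2.0]]
  place -4.7 [[-0.46, 0.02, 2.41, 1.71, 0.26, -0.42]]
  place 85.3 [[-0.67, 0.45, 1.83, 0.64, 1.41, -0.87]]
  place -94.7 [[0.09, 0.45, 1.83, -0.85, 1.2, -2.51]]
  place 175.3 [[-0.24, 0.72, 1.36, -0.12, 1.84, -1.71]]
```

```bash
python3 - <<'E'
from h import *
R=rot(5.1,20);p=np.array([.4624,.241,.030])
print(robot.read_state()["position"])
rel(p-.09*R[:,2],R);rel(p,R)
E
```

```text
[0.3725884  0.23600711 0.12949835]
turn deg [-0.6 24.2 -2.4] shift [-0.0321 -0.0008  0.0519]
turn deg [-0.6 24.2 -2.4] shift [ 0.0048 -0.0008  0.134 ]
```

>>> apply_moves(steps=[-0.6, 24.2, -2.4, -0.032, 0, 0.05, 0, -0.6, 24.2, -2.4, -0.032, 0, 0.05, 0, -0.6, 24.2, -2.4, -0.032, 0, 0.05, 0, -0.6, 24.2, -2.4, -0.032, 0, 0.05, 0, -0.6, 24.2, -2.4, -0.032, 0, 0.05, 0, -0.6, 24.2, -2.4, -0.032, 0, 0.05, 0])

```text
time_s: 3.58
position: [0.4329, 0.2346, 0.117]
tcp_rot: [[-0.934, -0.091, 0.345], [-0.09, 0.996, 0.018], [-0.345, -0.014, -0.938]]
contact_force: [-0.2, 0.5, -0.2]
grip_width: 0.998
finger_force: 0.0
```

```bash
python3 - <<'E'
from h import *
g=grab("wrist");P=cloud(g)
L=P[(abs(P[...,0]-.49)<.11)&(abs(P[...,1]-.24)<.06)&(P[...,2]>.012)&(P[...,2]<.075)]
st=L[(L[:,0]<.505)&(L[:,0]>.43)&(L[:,2]>.03)&(abs(L[:,1]-.24)<.018)]
print("stem",len(st),np.polyfit(st[:,0],st[:,1],1),st[:,1].min(),st[:,1].max(),st[:,2].max(),L[:,0].min())
pl=L[(L[:,2]>.054)];print("plinth",len(pl),cv2.minAreaRect((pl[:,:2]*1000).astype(np.float32)),pl.mean(0))
s=robot.read_state();print(s["position"],s["joints"].round(2))
R=rot(5.1,20);p=np.array([.4624,.241,.030]);rel(p,R)
E
```

```text
stem 2684 [0.08069154 0.20351022] 0.2283885726164212 0.25355312615580317 0.04053912574715868 0.42976499646008237
plinth 2577 ((537.7703857421875, 247.51895141601562), (35.76026153564453, 60.06473159790039), 4.6381049156188965) [0.53430193 0.24723629 0.05841487]
[0.43234605 0.23455366 0.11659493] [ 0.31 -0.    2.15 -0.14  0.65 -1.26]
turn deg [-0.7  0.1  0.4] shift [0.0011 0.0049 0.0918]
```

Descend in two stages and close on the stem.

>>> apply_moves(steps=[-0.7, 0, 0.4, 0.001, 0.005, 0.04, 0, -0.7, 0, 0.4, 0.001, 0.005, 0.07, 0, -0.7, 0, 0.4, 0.001, 0.005, 0.092, 0, -0.7, 0, 0.4, 0.001, 0.005, 0.092, 0, -0.7, 0, 0.4, 0.001, 0.005, 0.092, 255, -0.7, 0, 0.4, 0.001, 0.005, 0.092, 255, -0.7, 0, 0.4, 0.001, 0.005, 0.092, 255, -0.7, 0, 0.4, 0.001, 0.005, 0.092, 255, -0.7, 0, 0.4, 0.001, 0.005, 0.092, 255, -0.7, 0, 0.4, 0.001, 0.005, 0.092, 255, -0.7, 0, 0.4, 0.001, 0.005, 0.092, 255], grip_force=90)

```text
time_s: 5.0
position: [0.4645, 0.2415, 0.0309]
tcp_rot: [[-0.935, -0.089, 0.343], [-0.083, 0.996, 0.032], [-0.345, 0.001, -0.939]]
contact_force: [-3.8, -1.4, 5.8]
grip_width: 0.206
finger_force: 87.8
```

```bash
python3 - <<'E'
from h import *
s=robot.read_state();print(s["position"],s["joints"].round(2),s["grip_width"],s["finger_force"],s["contact_force"])
print(s["tcp_rot"].round(3))
p=s["position"];rel(p+[0,0,.24],s["tcp_rot"])
E
```

```text
[0.46450089 0.2414617  0.03088119] [ 0.29  0.26  2.1  -0.16  0.44 -1.23] 0.2064595287191038 87.7678370475769 [-3.78384467 -1.38660325  5.77662611]
[[-0.935 -0.089  0.343]
 [-0.083  0.996  0.032]
 [-0.345  0.001 -0.939]]
turn deg [0. 0. 0.] shift [-0.0827  0.0003 -0.2253]
```

>>> apply_moves(steps=[0, 0, 0, -0.007, 0, -0.019, 255, 0, 0, 0, -0.021, 0, -0.056, 255, 0, 0, 0, -0.035, 0, -0.094, 255, 0, 0, 0, -0.048, 0, -0.131, 255, 0, 0, 0, -0.062, 0, -0.169, 255, 0, 0, 0, -0.076, 0, -0.207, 255, 0, 0, 0, -0.083, 0, -0.225, 255, 0, 0, 0, -0.083, 0, -0.225, 255])

```text
time_s: 6.0
position: [0.4651, 0.2412, 0.2711]
tcp_rot: [[-0.935, -0.089, 0.344], [-0.083, 0.996, 0.032], [-0.345, 0.002, -0.939]]
contact_force: [0.5, -0.7, -5.4]
grip_width: 0.205
finger_force: 88.8
```

```bash
cat >> h.py <<'E'
NY=np.radians(-4.7)
RN=np.array([[np.cos(NY),-np.sin(NY),0],[np.sin(NY),np.cos(NY),0],[0,0,1]])
NEST=np.array([.530,-.0425,.008])
E
python3 - <<'E'
from h import *
s=robot.read_state();print(s["position"],s["joints"].round(2),s["grip_width"],s["contact_force"])
a=np.radians(4.8);sv=np.array([-np.cos(a),-np.sin(a),0]);n=np.array([-np.sin(a),np.cos(a),0])
RL=np.stack([np.cross(n,sv),n,sv],1)
Rp=np.array([[-.935,-.089,.343],[-.083,.996,.032],[-.345,.001,-.939]])
G=RL.T@Ro.from_matrix(Rp).as_matrix();np.save("G.npy",G)
R=RN@G;print(R.round(2))
t=NEST+[0,0,.091+.17];rel(t,R)
print([x.round(2) for x in ik(t,R,20)],[x.round(2) for x in ik(t-[0,0,.17],R,20)])
E
```

```text
[0.46507472 0.24122033 0.27106663] [ 0.29 -0.16  1.95 -0.08  1.01 -1.34] 0.20525697812709442 [ 0.46849987 -0.70275346 -5.41988623]
[[-0.34  0.08 -0.94]
 [ 0.02  1.    0.08]
 [ 0.94  0.01 -0.34]]
turn deg [-4.8 89.8  9.9] shift [-0.0365 -0.2884  0.0151]
[array([-0.23,  0.78,  1.1 , -0.21,  2.47, -1.79])] [array([-0.23,  0.97,  1.15, -0.17,  2.24, -1.73])]
```

>>> apply_moves(steps=[-0.4, 7.5, 0.8, -0.003, -0.024, 0.001, 255, -0.8, 15, 1.7, -0.006, -0.048, 0.003, 255, -1.2, 22.5, 2.5, -0.009, -0.072, 0.004, 255, -1.6, 30, 3.3, -0.012, -0.096, 0.005, 255, -2, 37.5, 4.1, -0.015, -0.12, 0.006, 255, -2.4, 45, 5, -0.018, -0.144, 0.008, 255, -2.8, 52.5, 5.8, -0.021, -0.168, 0.009, 255, -3.2, 60, 6.6, -0.024, -0.192, 0.01, 255, -3.6, 67.5, 7.4, -0.027, -0.216, 0.011, 255, -4, 75, 8.3, -0.03, -0.24, 0.013, 255, -4.4, 82.5, 9.1, -0.033, -0.264, 0.014, 255, -4.8, 89.8, 9.9, -0.036, -0.288, 0.015, 255])

```text
time_s: 7.5
position: [0.5294, -0.0431, 0.2653]
tcp_rot: [[-0.338, 0.084, -0.938], [0.024, 0.996, 0.08], [0.941, 0.004, -0.339]]
contact_force: [-0.2, 0.0, -4.7]
grip_width: 0.209
finger_force: 88.8
```

```bash
python3 - <<'E'
from h import *
import pickle
s=robot.read_state();print(s["position"],s["joints"].round(2),s["grip_width"],s["contact_force"])
G=np.load("G.npy");R=RN@G
for n in("scene","top","wrist"):
    g=grab(n);pickle.dump(g,open(n+"3.pkl","wb"))
    if n=="scene":
        save("s3",cv2.resize(g[0][80:230,130:330],None,fx=4,fy=4,interpolation=cv2.INTER_CUBIC))
rel(NEST+[0,0,.095+.06],R)
E
```

```text
[ 0.52939289 -0.04312345  0.26527988] [-0.23  0.87  0.99 -0.22  2.49 -1.8 ] 0.2090295474046505 [-0.18429766  0.02045748 -4.66690435]
turn deg [ 0.1 -0.4 -0. ] shift [-0.0944  0.0004  0.0326]
```

View pics/s3.png

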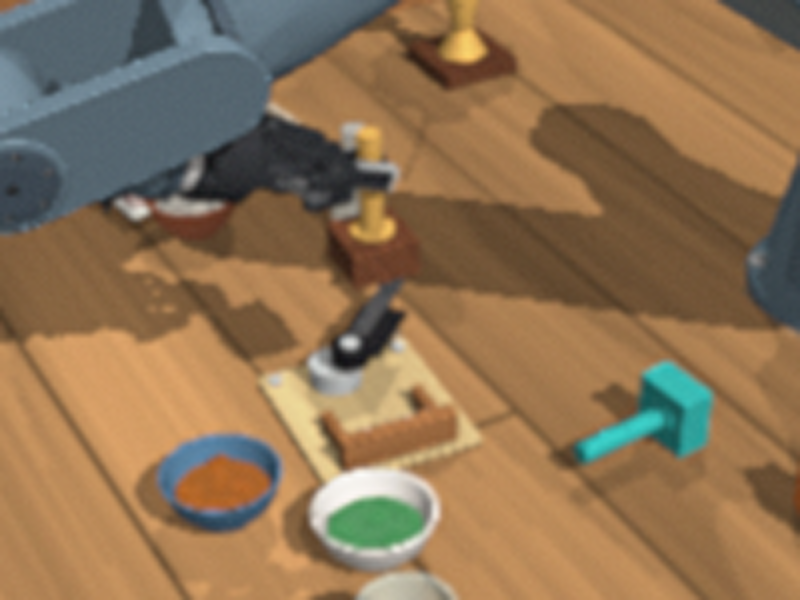

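The lamp hangs upright above the jig, with the stem top at (370,130) and the plinth at (375,250). I check the tilt and the plinth pose by depth.

```bash
python3 - <<'E'
from h import *
import pickle
s=robot.read_state();p0=s["position"]
for n in("scene","wrist","top"):
    g=pickle.load(open(n+"3.pkl","rb"));P=cloud(g);hsv=cv2.cvtColor(g[0],cv2.COLOR_RGB2HSV)
    near=(np.abs(P-(p0-[0,0,.03]))<[.055,.055,.09]).all(-1)
    br=near&(hsv[...,0]>15)&(hsv[...,0]<32)&(hsv[...,1]>100)&(hsv[...,2]>90)
    wd=near&(hsv[...,0]<14)&(hsv[...,1]>90)&(P[...,2]<p0[2]-.04)
    q=P[br]; q=q[(np.linalg.norm(q[:,:2]-p0[:2],axis=1)<.02)]
    if len(q)>20:
        print(n,"brass",len(q),"z",q[:,2].min()-p0[2],q[:,2].max()-p0[2],"slope x",np.polyfit(q[:,2],q[:,0],1),"slope y",np.polyfit(q[:,2],q[:,1],1))
    w=P[wd]
    if len(w)>20:
        print(n,"wood",len(w),w.min(0)-p0,w.max(0)-p0)
        t=w[w[:,2]>w[:,2].max()-.006];print("  top z",np.percentile(t[:,2],50)-p0[2],cv2.minAreaRect((t[:,:2]*1000).astype(np.float32)))
        if len(t)>10: A=np.c_[t[:,:2]-t[:,:2].mean(0),np.ones(len(t))];print("  plane",np.linalg.lstsq(A,t[:,2],rcond=None)[0])
E
```

```text
scene brass 142 z -0.05732992029451711 0.03756462083629486 slope x [0.00560442 0.52854209] slope y [-0.02145913 -0.03258873]
scene wood 268 [-0.03110886 -0.0319418  -0.0899809 ] [ 0.03179552  0.03390791 -0.05201562]
  top z -0.055422508355443045 ((529.4063720703125, -41.724178314208984), (59.47633361816406, 60.74413299560547), 80.37792205810547)
  plane [-0.0030299  -0.00723527  0.20745479]
wrist brass 7322 z -0.059232526844940486 0.03164159745874423 slope x [0.01638312 0.52781524] slope y [-0.00652044 -0.04320102]
wrist wood 48 [-0.02569485 -0.01541774 -0.06179935] [-0.01119291  0.01657696 -0.05925105]
  top z -0.0604567335428349 ((508.5330810546875, -41.776153564453125), (32.33312225341797, 12.340474128723145), 79.6023941040039)
  plane [ 0.07030376 -0.00459351  0.20237739]
```

>>> apply_moves(steps=[0, 0, 0, -0.024, 0, 0.009, 255, 0, 0, 0, -0.047, 0, 0.017, 255, 0, 0, 0, -0.071, 0, 0.026, 255, 0, 0, 0, -0.094, 0, 0.034, 255, 0, 0, 0, -0.118, 0, 0.043, 255, 0, 0, 0, -0.132, 0, 0.048, 255, 0, 0, 0, -0.141, 0, 0.051, 255, 0, 0, 0, -0.141, 0, 0.051, 255])

```text
time_s: 8.65
position: [0.5299, -0.0416, 0.1181]
tcp_rot: [[-0.342, 0.084, -0.936], [0.024, 0.996, 0.08], [0.939, 0.004, -0.343]]
contact_force: [0.2, 0.4, -5.1]
grip_width: 0.206
finger_force: 88.9
```

```bash
python3 - <<'E'
from h import *
s=robot.read_state();p0=s["position"];print(p0,s["contact_force"])
n="scene";g=grab(n);P=cloud(g);hsv=cv2.cvtColor(g[0],cv2.COLOR_RGB2HSV)
near=(np.abs(P-(p0-[0,0,.075]))<[.045,.045,.04]).all(-1)&(P[...,2]>.035)
w=P[near&(hsv[...,0]<14)&(hsv[...,1]>90)]
print(len(w),w.min(0),w.max(0));t=w[w[:,2]>p0[2]-.064];print(cv2.minAreaRect((t[:,:2]*1000).astype(np.float32)))
save("s4",cv2.resize(g[0][120:220,180:290],None,fx=5,fy=5,interpolation=cv2.INTER_CUBIC))
E
```

```text
[ 0.52989682 -0.04160021  0.11810532] [ 0.1967603   0.37163898 -5.05895077]
205 [ 0.49428722 -0.08546084  0.03508552] [0.57414941 0.00209725 0.06363456]
((530.0882568359375, -43.96479415893555), (72.02415466308594, 58.3963623046875), 85.58255767822266)
```

View pics/s4.png

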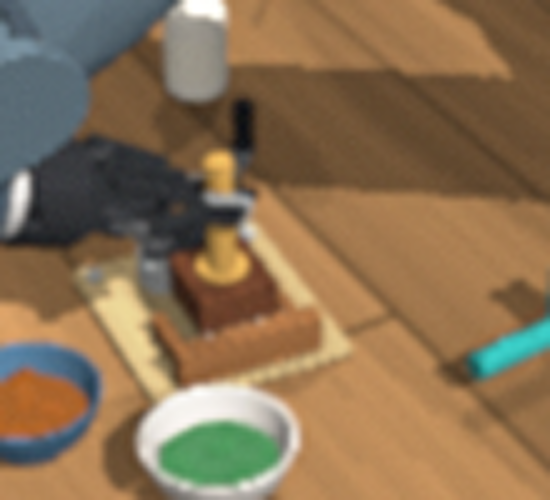

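The plinth at (225,280) sits between the guides and clear of the shoe. Lower it gently.

>>> apply_moves(steps=[0, 0, 0, -0.006, 0, 0.002, 255, 0, 0, 0, -0.011, 0, 0.004, 255, 0, 0, 0, -0.0145, 0, 0.005, 255, 0, 0, 0, -0.0145, 0, 0.005, 255])

```text
time_s: 9.2
position: [0.53, -0.0415, 0.1028]
tcp_rot: [[-0.342, 0.084, -0.936], [0.024, 0.996, 0.08], [0.94, 0.004, -0.342]]
contact_force: [-0.9, 1.1, -5.1]
grip_width: 0.206
finger_force: 88.9
```

>>> apply_moves(steps=[0, 0, 0, -0.001, 0, 0.0004, 255, 0, 0, 0, -0.001, 0, 0.0004, 255])

```text
time_s: 9.45
position: [0.5302, -0.0415, 0.1022]
tcp_rot: [[-0.342, 0.084, -0.936], [0.025, 0.996, 0.08], [0.939, 0.004, -0.343]]
contact_force: [-0.6, 0.3, -4.7]
grip_width: 0.204
finger_force: 88.9
```

>>> apply_moves(steps=[0, 0, 0, -0.001, 0, 0.0004, 255, 0, 0, 0, -0.001, 0, 0.0004, 255])

```text
time_s: 9.7
position: [0.5302, -0.0415, 0.101]
tcp_rot: [[-0.342, 0.084, -0.936], [0.025, 0.996, 0.08], [0.939, 0.004, -0.343]]
contact_force: [0.0, -0.1, -5.1]
grip_width: 0.204
finger_force: 88.9
```

>>> apply_moves(steps=[0, 0, 0, -0.001, 0, 0.0004, 255, 0, 0, 0, -0.001, 0, 0.0004, 255])

```text
time_s: 9.95
position: [0.5302, -0.0415, 0.1002]
tcp_rot: [[-0.342, 0.084, -0.936], [0.025, 0.996, 0.08], [0.939, 0.004, -0.343]]
contact_force: [0.1, -0.3, -3.5]
grip_width: 0.201
finger_force: 88.9
```

>>> apply_moves(steps=[0, 0, 0, -0.001, 0, 0.0004, 255, 0, 0, 0, -0.001, 0, 0.0004, 255])

```text
time_s: 10.2
position: [0.5302, -0.0417, 0.1001]
tcp_rot: [[-0.341, 0.084, -0.936], [0.025, 0.996, 0.08], [0.94, 0.004, -0.342]]
contact_force: [-2.0, -0.8, 4.5]
grip_width: 0.206
finger_force: 89.0
```

>>> apply_moves(steps=[0, 0, 0, 0, 0, 0, 150, 0, 0, 0, 0, 0, 0, 110, 0, 0, 0, 0, 0, 0, 90, 0, 0, 0, 0, 0, 0, 90])

```text
time_s: 10.7
position: [0.5301, -0.0415, 0.0988]
tcp_rot: [[-0.342, 0.084, -0.936], [0.024, 0.996, 0.08], [0.939, 0.004, -0.343]]
contact_force: [-0.3, 0.1, -0.8]
grip_width: 0.65
finger_force: 0.0
```

```bash
python3 - <<'E'
from h import *
s=robot.read_state();p0=s["position"];print(p0,s["contact_force"],s["grip_width"],s["finger_force"])
g=grab("scene");P=cloud(g);hsv=cv2.cvtColor(g[0],cv2.COLOR_RGB2HSV)
br=(np.abs(P-p0)<[.03,.03,.06]).all(-1)&(hsv[...,0]>15)&(hsv[...,0]<32)&(hsv[...,1]>100)&(hsv[...,2]>90)
q=P[br];print(len(q),np.polyfit(q[:,2],q[:,0],1),np.polyfit(q[:,2],q[:,1],1),q[:,2].max(),q.mean(0))
E
```

```text
[ 0.53012132 -0.04145005  0.0987809 ] [-0.30684057  0.11978503 -0.75810336] 0.6500631920265265 0.0
124 [0.03580659 0.52679217] [-0.0105195  -0.03642463] 0.1349149597172119 [ 0.5297356  -0.03728937  0.08220341]
```

The lamp stands free. Retreat back along the tool axis, then up.

>>> apply_moves(steps=[0, 0, 0, 0, 0, -0.02, 90, 0, 0, 0, 0, 0, -0.05, 90, 0, 0, 0, 0, 0, -0.09, 90, 0, 0, 0, 0.05, 0, -0.11, 90, 0, 0, 0, 0.1, 0, -0.13, 150, 0, 0, 0, 0.15, 0, -0.14, 255, 0, 0, 0, 0.15, 0, -0.14, 255])

```text
time_s: 11.62
position: [0.5985, -0.0497, 0.286]
tcp_rot: [[-0.362, 0.081, -0.929], [0.028, 0.997, 0.076], [0.932, 0.002, -0.363]]
contact_force: [-0.3, 0.0, -0.2]
grip_width: 0.012
finger_force: 0.0
```

```bash
python3 - <<'E'
from h import *
s=robot.read_state();print(s["position"],s["joints"].round(2))
g=grab("top");P=cloud(g)
print("post",P[207:211,330:336].reshape(-1,3).round(3)[::5].tolist())
def Rd(yaz):
    a=np.radians(yaz);y=np.array([np.cos(a),np.sin(a),0]);z=np.array([0,0,-1.]);return np.stack([np.cross(y,z),y,z],1)
hub=np.array([.5254,-.0994])
p=np.array([.40,-.14,.25]);R=Rd(0);rel(p,R)
# second: behind the post with 40 mm gap
phi=np.radians(-140.1);t=np.array([-np.sin(phi),np.cos(phi)]);post=hub+.12*np.array([np.cos(phi),np.sin(phi)])
q=np.r_[post-.035*t,.086];print("start push",q);print([x.round(2) for x in ik(q,Rd(-140),20)])
R2=Rd(-140);print("second:");rel(q+[0,0,.1],R2,p,R)
pe=np.radians(-40);te=np.array([-np.sin(pe),np.cos(pe)]);print([x.round(2) for x in ik(np.r_[hub+.12*np.array([np.cos(pe),np.sin(pe)])-.02*te,.086],Rd(-40),20)])
E
```

```text
[ 0.59845359 -0.04969904  0.28600929] [-0.22  1.02  0.68 -0.26  2.63 -1.85]
post [[0.436, -0.173, 0.057], [0.434, -0.185, 0.087], [0.43, -0.18, 0.094], [0.426, -0.176, 0.096], [0.424, -0.178, 0.071]]
turn deg [-50.7 -55.2  74.1] shift [ 0.0374 -0.1062  0.1894]
start push [ 0.41088944 -0.14952318  0.086     ]
[array([-0.62,  0.09,  2.1 , -0.  ,  0.96,  1.82])]
second:
turn deg [  0.   0. 140.] shift [-0.0095  0.0109  0.064 ]
[array([-0.49,  0.44,  1.63, -0.  ,  1.07,  0.2 ])]
```

>>> apply_moves(steps=[-50.7, -55.2, 74.1, 0.037, -0.106, 0.189, 255, -50.7, -55.2, 74.1, 0.037, -0.106, 0.189, 255, -50.7, -55.2, 74.1, 0.037, -0.106, 0.189, 255, -50.7, -55.2, 74.1, 0.037, -0.106, 0.189, 255, -50.7, -55.2, 74.1, 0.037, -0.106, 0.189, 255, -50.7, -55.2, 74.1, 0.037, -0.106, 0.189, 255, -50.7, -55.2, 74.1, 0.037, -0.106, 0.189, 255, -50.7, -55.2, 74.1, 0.037, -0.106, 0.189, 255, -50.7, -55.2, 74.1, 0.037, -0.106, 0.189, 255, -50.7, -55.2, 74.1, 0.037, -0.106, 0.189, 255, -50.7, -55.2, 74.1, 0.037, -0.106, 0.189, 255, -50.7, -55.2, 74.1, 0.037, -0.106, 0.189, 255])

```text
time_s: 13.18
position: [0.4001, -0.1398, 0.2475]
tcp_rot: [[-0.003, 1.0, -0.008], [1.0, 0.003, 0.004], [0.004, -0.008, -1.0]]
contact_force: [0.2, -0.9, 0.4]
grip_width: -0.001
finger_force: 0.0
```

```bash
cat >> h.py <<'E'
def Rd(yaz):
    a=np.radians(yaz);y=np.array([np.cos(a),np.sin(a),0]);z=np.array([0,0,-1.]);return np.stack([np.cross(y,z),y,z],1)
HUB=np.array([.5254,-.0994])
def pp(phi,gap,z=.086,r=.12):
    "pusher pose for lever azimuth phi (deg), TCP gap behind the post middle"
    a=np.radians(phi);return np.r_[HUB+r*np.array([np.cos(a),np.sin(a)])-gap*np.array([-np.sin(a),np.cos(a)]),z],Rd(phi)
E
python3 - <<'E'
from h import *
s=robot.read_state();print(s["position"],s["joints"].round(2));print(s["tcp_rot"].round(3))
p,R=pp(-140,.04);rel(p+[0,0,.1],R)
E
```

```text
[ 0.40013859 -0.13979382  0.24751836] [-0.62 -0.17  1.96 -0.    1.35 -0.62]
[[-0.003  1.    -0.008]
 [ 1.     0.003  0.004]
 [ 0.004 -0.008 -1.   ]]
turn deg [ -0.4   0.4 140.2] shift [-0.0063  0.0081  0.0614]
```

>>> apply_moves(steps=[0, 0, 140, -0.006, 0.008, 0.05, 255, 0, 0, 140, -0.006, 0.008, 0.05, 255, 0, 0, 140, -0.006, 0.008, 0.05, 255, 0, 0, 140, -0.006, 0.008, 0.05, 255, 0, 0, 140, -0.006, 0.008, 0.05, 255, 0, 0, 140, -0.006, 0.008, 0.05, 255, 0, 0, 140, -0.006, 0.008, 0.06, 255, 0, 0, 140, -0.006, 0.008, 0.06, 255, 0, 0, 140, -0.006, 0.008, 0.06, 255, 0, 0, 140, -0.006, 0.008, 0.06, 255, 0, 0, 140, -0.006, 0.008, 0.06, 255, 0, 0, 140, -0.006, 0.008, 0.06, 255])

```text
time_s: 14.68
position: [0.408, -0.1461, 0.1872]
tcp_rot: [[0.775, -0.631, -0.008], [-0.631, -0.775, 0.004], [-0.009, 0.002, -1.0]]
contact_force: [0.2, -0.8, -0.2]
grip_width: 0.002
finger_force: 0.0
```

```bash
python3 - <<'E'
from h import *
s=robot.read_state();print(s["position"],s["joints"].round(2));print(s["tcp_rot"].round(3))
p,R=pp(-140,.035);rel(p,R)
g=grab("wrist");save("w5",g[0])
E
```

```text
[ 0.40804398 -0.14609288  0.18718416] [-0.62 -0.07  2.   -0.    1.21  1.64]
[[ 0.775 -0.631 -0.008]
 [-0.631 -0.775  0.004]
 [-0.009  0.002 -1.   ]]
turn deg [ 0.2  0.5 10.8] shift [0.0054 0.0008 0.1011]
```

View pics/w5.png

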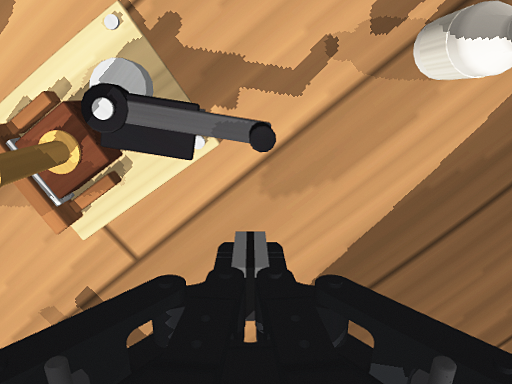

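The wrist picture shows the lamp upright in the nest at (70,150), the post at (262,138), and the shut fingertips behind it at (250,250). Go down behind the post.

>>> apply_moves(steps=[0, 0, 11, 0.003, 0, 0.04, 255, 0, 0, 11, 0.003, 0, 0.08, 255, 0, 0, 11, 0.003, 0, 0.101, 255, 0, 0, 11, 0.003, 0, 0.101, 255])

```text
time_s: 15.22
position: [0.4084, -0.1468, 0.0848]
tcp_rot: [[0.647, -0.763, -0.01], [-0.763, -0.647, 0.005], [-0.011, 0.004, -1.0]]
contact_force: [0.1, -0.1, 0.4]
grip_width: -0.001
finger_force: 0.0
```

```bash
python3 - <<'E'
from h import *
s=robot.read_state();print(s["position"],s["joints"].round(2),s["contact_force"])
R0=s["tcp_rot"];p0=s["position"]
for phi in range(-140,-60,10):
    p,R=pp(phi,.02); print(phi,np.degrees(Ro.from_matrix(R0.T@R).as_rotvec()).round(1),(R0.T@(p-p0)).round(4))
E
```

```text
[ 0.40841504 -0.14675377  0.08482134] [-0.62  0.11  2.07 -0.    0.97  1.82] [ 0.07795483 -0.08673611  0.36423903]
-140 [0.3 0.6 0.3] [ 0.0189  0.     -0.0014]
-130 [ 0.2  0.6 -9.7] [ 0.04    0.0018 -0.0016]
-120 [  0.1   0.7 -19.7] [ 0.0612 -0.0001 -0.0018]
-110 [  0.1   0.7 -29.7] [ 0.0816 -0.0057 -0.0021]
-100 [  0.    0.7 -39.7] [ 0.1008 -0.0148 -0.0023]
-90 [ -0.    0.7 -49.7] [ 0.1181 -0.027  -0.0026]
-80 [ -0.1   0.7 -59.7] [ 0.133  -0.0421 -0.0028]
-70 [ -0.2   0.7 -69.7] [ 0.1451 -0.0595 -0.003 ]
```

>>> apply_moves(steps=[0, 0, 0, 0.01, 0, -0.001, 255, 0, 0, 0, 0.019, 0, -0.001, 255, 0, 0, -5, 0.0295, 0.001, -0.001, 255, 0, 0, -10, 0.04, 0.002, -0.001, 255, 0, 0, -15, 0.0506, 0.001, -0.002, 255, 0, 0, -20, 0.0612, 0, -0.002, 255, 0, 0, -25, 0.0715, -0.0025, -0.002, 255, 0, 0, -30, 0.0816, -0.006, -0.002, 255, 0, 0, -35, 0.0914, -0.01, -0.002, 255, 0, 0, -40, 0.1008, -0.015, -0.002, 255])

```text
time_s: 16.48
position: [0.4867, -0.2154, 0.0892]
tcp_rot: [[0.986, -0.168, -0.005], [-0.168, -0.986, 0.002], [-0.005, -0.001, -1.0]]
contact_force: [-2.4, 1.4, 0.5]
grip_width: 0.0
finger_force: 1.1
```

```bash
cat >> h.py <<'E'
def report():
    s=robot.read_state();f=s["contact_force"];y=s["tcp_rot"][:,1];x=s["tcp_rot"][:,0]
    print("pos",s["position"].round(4),"yaz",np.degrees(np.arctan2(y[1],y[0])).round(1),"f_x",(f@x).round(2),"f_y",(f@y).round(2),"t",s["time_s"])
    return s
def postpos(n="top"):
    g=grab(n);P=cloud(g)
    m=(P[...,2]>.075)&(P[...,2]<.1)&(abs(np.linalg.norm(P[...,:2]-HUB,axis=-1)-.12)<.02)
    m&=(g[0].max(-1)<60); q=P[m]
    if len(q): d=np.median(q,0)[:2]-HUB;print(n,"post n",len(q),"az",np.degrees(np.arctan2(d[1],d[0])).round(1),"r",np.linalg.norm(d).round(3))
    return g
E
python3 - <<'E'
from h import *
s=report();g=postpos("wrist");save("w6",g[0]);postpos("scene")
R0=s["tcp_rot"];p0=s["position"]
for phi in range(-95,-35,5):
    p,R=pp(phi,.02); print(phi,np.degrees(Ro.from_matrix(R0.T@R).as_rotvec()).round(1),(R0.T@(p-p0)).round(4))
E
```

```text
pos [ 0.4867 -0.2154  0.0892] yaz -99.7 f_x -2.66 f_y -0.99 t 16.475
wrist post n 2730 az -100.1 r 0.121
scene post n 17 az -101.2 r 0.112
-95 [-0.1  0.3 -4.7] [0.0085 0.0004 0.0031]
-90 [-0.1  0.3 -9.7] [0.0192 0.0008 0.0031]
-85 [ -0.1   0.3 -14.7] [0.0298 0.0003 0.003 ]
-80 [ -0.1   0.3 -19.7] [ 0.0403 -0.0011  0.0029]
-75 [ -0.1   0.3 -24.7] [ 0.0506 -0.0035  0.0029]
-70 [ -0.1   0.3 -29.7] [ 0.0607 -0.0067  0.0028]
-65 [ -0.1   0.3 -34.7] [ 0.0705 -0.0108  0.0028]
-60 [ -0.1   0.3 -39.7] [ 0.0799 -0.0157  0.0027]
-55 [ -0.2   0.3 -44.7] [ 0.0888 -0.0215  0.0027]
-50 [ -0.2   0.3 -49.7] [ 0.0972 -0.028   0.0027]
-45 [ -0.2   0.3 -54.7] [ 0.105  -0.0352  0.0026]
-40 [ -0.2   0.3 -59.7] [ 0.1122 -0.043   0.0026]
```

View pics/w6.png

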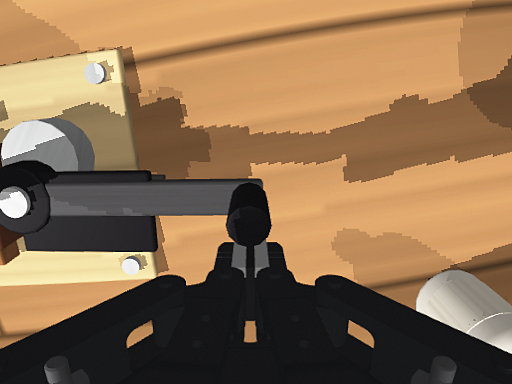

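The post, at (250,215), sits squarely on the shut fingers, with the lever now at azimuth -100°. I estimate the cam angle from the cam disc, whose visible top is centred near (46,157).

```bash
python3 - <<'E'
from h import *
g=grab("wrist")
P=cloud(g)
m=(P[...,2]>.028)&(P[...,2]<.036)&(np.linalg.norm(P[...,:2]-HUB,axis=-1)<.045)
q=P[m][:,:2];print(len(q))
r=least_squares(lambda c:np.clip(np.linalg.norm(q-c,axis=1)-.024,0,None),HUB+[.01,-.01])
h=HUB; c=r.x
# outer-edge: far points from hub
d=np.linalg.norm(q-h,axis=1);a=np.arctan2(*(q-h).T[::-1]);print("reach max",d.max(),"dir",np.degrees(a[d>np.percentile(d,99)]).mean())
e=onplane(g,46,157,.032)[:2]-h;print("px est",np.linalg.norm(e),np.degrees(np.arctan2(e[1],e[0])))
print("fit",c-h,np.degrees(np.arctan2(*(c-h)[::-1])))
E
```

```text
3035
reach max 0.04342200477019132 dir 132.82961485938762
px est 0.02078927452855262 -30.241388536734704
fit [0.00962741 0.00027224] 1.6197823827873077
```

>>> apply_moves(steps=[0, 0, -5, 0.01, 0, 0.002, 255, 0, 0, -10, 0.0192, 0.001, 0.003, 255, 0, 0, -15, 0.0298, 0, 0.003, 255, 0, 0, -20, 0.0403, -0.001, 0.003, 255, 0, 0, -22.5, 0.0455, -0.0023, 0.003, 255, 0, 0, -25, 0.0506, -0.0035, 0.003, 255, 0, 0, -27.5, 0.0557, -0.005, 0.003, 255, 0, 0, -27.5, 0.0557, -0.005, 0.003, 255])

```text
time_s: 17.62
position: [0.5419, -0.2199, 0.0855]
tcp_rot: [[0.954, 0.301, -0.005], [0.301, -0.954, 0.001], [-0.004, -0.002, -1.0]]
contact_force: [-0.8, -0.3, 0.6]
grip_width: 0.002
finger_force: 0.6
```

```bash
python3 - <<'E'
from h import *
s=report();g=postpos("wrist")
R0=s["tcp_rot"];p0=s["position"]
for phi in range(-72,-40,2):
    p,R=pp(phi,.02); print(phi,np.degrees(Ro.from_matrix(R0.T@R).as_rotvec()).round(1),(R0.T@(p-p0)).round(4))
E
```

```text
pos [ 0.5419 -0.2199  0.0855] yaz -72.5 f_x -0.87 f_y 0.07 t 17.625
wrist post n 2793 az -73.4 r 0.119
-72 [-0.1  0.3 -0.5] [ 0.0016  0.0003 -0.0005]
-70 [-0.1  0.2 -2.5] [ 0.0058  0.0009 -0.0005]
-68 [-0.1  0.2 -4.5] [ 0.01    0.0014 -0.0005]
-66 [-0.1  0.2 -6.5] [ 0.0142  0.0016 -0.0005]
-64 [-0.1  0.2 -8.5] [ 0.0185  0.0018 -0.0006]
-62 [ -0.2   0.2 -10.5] [ 0.0227  0.0018 -0.0006]
-60 [ -0.2   0.2 -12.5] [ 0.027   0.0016 -0.0006]
-58 [ -0.2   0.2 -14.5] [ 0.0312  0.0014 -0.0006]
-56 [ -0.2   0.2 -16.5] [ 0.0354  0.0009 -0.0006]
-54 [ -0.2   0.2 -18.5] [ 0.0396  0.0003 -0.0007]
-52 [ -0.2   0.2 -20.5] [ 0.0438 -0.0004 -0.0007]
-50 [ -0.2   0.2 -22.5] [ 0.048  -0.0013 -0.0007]
-48 [ -0.2   0.2 -24.5] [ 0.0521 -0.0023 -0.0007]
-46 [ -0.2   0.2 -26.5] [ 0.0562 -0.0035 -0.0007]
-44 [ -0.2   0.2 -28.5] [ 0.0602 -0.0048 -0.0007]
-42 [ -0.2   0.2 -30.5] [ 0.0642 -0.0063 -0.0008]
```

>>> apply_moves(steps=[0, 0, -2.5, 0.0058, 0.0005, 0, 255, 0, 0, -4.5, 0.01, 0.001, 0, 255, 0, 0, -6.5, 0.0142, 0.0012, 0, 255, 0, 0, -8.5, 0.0185, 0.0013, 0, 255, 0, 0, -8.5, 0.0185, 0.0013, 0, 255])

```text
time_s: 18.3
position: [0.5602, -0.2148, 0.085]
tcp_rot: [[0.897, 0.441, -0.005], [0.441, -0.898, 0.002], [-0.004, -0.004, -1.0]]
contact_force: [-1.3, -1.5, 1.3]
grip_width: -0.001
finger_force: 0.6
```

```bash
python3 - <<'E'
from h import *
s=report();g=postpos("wrist")
p,R=pp(-60,.02);rel(p,R)
E
```

```text
pos [ 0.5602 -0.2148  0.085 ] yaz -63.8 f_x -1.88 f_y 0.75 t 18.3
wrist post n 2799 az -64.2 r 0.119
turn deg [-0.2  0.2 -3.9] shift [ 0.0079  0.0023 -0.0011]
```

>>> apply_moves(steps=[0, 0, -2, 0.0042, 0.0005, 0, 255, 0, 0, -4, 0.0085, 0.001, 0, 255, 0, 0, -4, 0.0085, 0.001, 0, 255])

```text
time_s: 18.73
position: [0.5681, -0.2119, 0.0848]
tcp_rot: [[0.864, 0.503, -0.005], [0.503, -0.864, 0.002], [-0.004, -0.004, -1.0]]
contact_force: [-1.3, -1.1, 0.7]
grip_width: 0.001
finger_force: 0.7
```

>>> apply_moves(steps=[0, 0, -1.5, 0.0032, 0.0002, 0, 255, 0, 0, -3, 0.0064, 0.0004, 0, 255, 0, 0, -3, 0.0064, 0.0004, 0, 255])

```text
time_s: 19.1
position: [0.5737, -0.2095, 0.0849]
tcp_rot: [[0.837, 0.547, -0.005], [0.547, -0.837, 0.001], [-0.004, -0.004, -1.0]]
contact_force: [-1.7, -3.0, 0.2]
grip_width: 0.001
finger_force: 1.6
```

```bash
python3 - <<'E'
from h import *
s=report();g=postpos("wrist")
p,R=pp(-54,.02);rel(p,R)
E
```

```text
pos [ 0.5737 -0.2095  0.0849] yaz -56.8 f_x -3.06 f_y 1.57 t 19.1
wrist post n 2801 az -57.2 r 0.119
turn deg [-0.2  0.2 -2.9] shift [ 0.0058  0.0022 -0.0011]
```

Force is beginning to rise, so I continue in small steps.

>>> apply_moves(steps=[0, 0, -1.5, 0.0031, 0.0004, 0, 255, 0, 0, -3, 0.0062, 0.0008, 0, 255, 0, 0, -3, 0.0062, 0.0008, 0, 255])

```text
time_s: 19.52
position: [0.5793, -0.2069, 0.0849]
tcp_rot: [[0.808, 0.59, -0.005], [0.59, -0.808, 0.001], [-0.004, -0.004, -1.0]]
contact_force: [-2.5, -3.8, -0.3]
grip_width: -0.002
finger_force: 2.1
```

>>> apply_moves(steps=[0, 0, -1, 0.0021, 0.0002, 0, 255, 0, 0, -2, 0.0042, 0.0005, 0, 255, 0, 0, -2, 0.0042, 0.0005, 0, 255])

```text
time_s: 19.9
position: [0.5829, -0.205, 0.0849]
tcp_rot: [[0.787, 0.617, -0.005], [0.617, -0.787, 0.001], [-0.004, -0.004, -1.0]]
contact_force: [-2.0, -5.4, -0.4]
grip_width: -0.001
finger_force: 2.5
```

```bash
python3 - <<'E'
from h import *
s=report();g=postpos("wrist")
p,R=pp(-50,.02);rel(p,R)
E
```

```text
pos [ 0.5829 -0.205   0.0849] yaz -51.9 f_x -4.91 f_y 3.01 t 19.9
wrist post n 2800 az -52.4 r 0.119
turn deg [-0.2  0.2 -1.9] shift [ 0.0039  0.0021 -0.0011]
```

>>> apply_moves(steps=[0, 0, -1, 0.0021, 0.0004, 0, 255, 0, 0, -2, 0.0042, 0.0008, 0, 255, 0, 0, -2, 0.0042, 0.0008, 0, 255])

```text
time_s: 20.32
position: [0.5865, -0.203, 0.0849]
tcp_rot: [[0.765, 0.644, -0.006], [0.644, -0.765, 0.001], [-0.004, -0.004, -1.0]]
contact_force: [-2.8, -4.0, 0.1]
grip_width: -0.001
finger_force: 2.8
```

>>> apply_moves(steps=[0, 0, -1, 0.0021, 0.0003, 0, 255, 0, 0, -2, 0.0042, 0.0006, 0, 255, 0, 0, -2, 0.0042, 0.0006, 0, 255])

```text
time_s: 20.7
position: [0.59, -0.2009, 0.0849]
tcp_rot: [[0.742, 0.671, -0.006], [0.671, -0.742, 0.001], [-0.004, -0.005, -1.0]]
contact_force: [-4.2, -5.2, -0.0]
grip_width: 0.0
finger_force: 3.0
```

```bash
python3 - <<'E'
from h import *
s=report();g=postpos("wrist")
p,R=pp(-46,.02);rel(p,R)
E
```

```text
pos [ 0.59   -0.2009  0.0849] yaz -47.9 f_x -6.61 f_y 1.08 t 20.7
wrist post n 2803 az -48.6 r 0.119
turn deg [-0.3  0.2 -1.9] shift [ 0.0041  0.002  -0.0012]
```

>>> apply_moves(steps=[0, 0, -1, 0.0021, 0.0003, 0, 255, 0, 0, -2, 0.0042, 0.0006, 0, 255, 0, 0, -2, 0.0042, 0.0006, 0, 255])

```text
time_s: 21.12
position: [0.5935, -0.1986, 0.0848]
tcp_rot: [[0.718, 0.696, -0.006], [0.696, -0.718, 0.001], [-0.004, -0.005, -1.0]]
contact_force: [-4.3, -5.4, -0.8]
grip_width: -0.003
finger_force: 3.2
```

>>> apply_moves(steps=[0, 0, -1, 0.0021, 0.0003, 0, 255, 0, 0, -2, 0.0042, 0.0006, 0, 255, 0, 0, -2, 0.0042, 0.0006, 0, 255])

```text
time_s: 21.5
position: [0.5968, -0.1962, 0.0848]
tcp_rot: [[0.693, 0.721, -0.006], [0.721, -0.693, 0.001], [-0.004, -0.005, -1.0]]
contact_force: [-3.9, -5.9, -0.3]
grip_width: -0.001
finger_force: 3.5
```

```bash
python3 - <<'E'
from h import *
s=report();g=postpos("wrist")
p,R=pp(-42,.02);rel(p,R)
E
```

```text
pos [ 0.5968 -0.1962  0.0848] yaz -43.9 f_x -6.93 f_y 1.3 t 21.5
wrist post n 2808 az -44.7 r 0.119
turn deg [-0.3  0.2 -1.9] shift [ 0.0042  0.002  -0.0012]
```

>>> apply_moves(steps=[0, 0, -1, 0.0021, 0.0003, 0, 255, 0, 0, -2, 0.0042, 0.0006, 0, 255, 0, 0, -2, 0.0042, 0.0006, 0, 255])

```text
time_s: 21.92
position: [0.6001, -0.1937, 0.0848]
tcp_rot: [[0.668, 0.745, -0.006], [0.745, -0.668, 0.001], [-0.004, -0.005, -1.0]]
contact_force: [-5.1, -6.1, 1.3]
grip_width: 0.002
finger_force: 3.7
```

```bash
python3 - <<'E'
from h import *
s=report();g=postpos("wrist")
E
```

```text
pos [ 0.6001 -0.1937  0.0848] yaz -41.9 f_x -7.97 f_y 0.32 t 21.925
wrist post n 2795 az -42.8 r 0.119
```

>>> apply_moves(steps=[0, 0, -1, 0.0021, 0.0003, 0, 255, 0, 0, -2, 0.0042, 0.0006, 0, 255, 0, 0, -2, 0.0042, 0.0006, 0, 255])

```text
time_s: 22.35
position: [0.6034, -0.191, 0.0848]
tcp_rot: [[0.641, 0.767, -0.006], [0.767, -0.641, 0.001], [-0.003, -0.005, -1.0]]
contact_force: [-3.5, -7.1, 0.0]
grip_width: -0.002
finger_force: 3.7
```

```bash
python3 - <<'E'
from h import *
s=report();g=postpos("wrist")
E
```

```text
pos [ 0.6034 -0.191   0.0848] yaz -39.9 f_x -7.68 f_y 1.82 t 22.35
wrist post n 2796 az -40.7 r 0.12
```

>>> apply_moves(steps=[0, 0, -1, 0.0021, 0.0003, 0, 255, 0, 0, -2, 0.0042, 0.0006, 0, 255, 0, 0, -2, 0.0042, 0.0006, 0, 255])

```text
time_s: 22.78
position: [0.6071, -0.1875, 0.0848]
tcp_rot: [[0.614, 0.789, -0.005], [0.789, -0.614, 0.001], [-0.002, -0.005, -1.0]]
contact_force: [-1.6, -3.7, -0.4]
grip_width: -0.002
finger_force: 2.2
```

```bash
python3 - <<'E'
from h import *
s=report();g=postpos("wrist")
E
```

```text
pos [ 0.6071 -0.1875  0.0848] yaz -37.9 f_x -3.94 f_y 1.01 t 22.775
wrist post n 2811 az -38.3 r 0.12
```

>>> apply_moves(steps=[0, 0, -1, 0.0021, 0.0003, 0, 255, 0, 0, -1, 0.0021, 0.0003, 0, 255])

```text
time_s: 23.08
position: [0.6089, -0.1856, 0.0849]
tcp_rot: [[0.6, 0.8, -0.004], [0.8, -0.6, 0.002], [-0.001, -0.005, -1.0]]
contact_force: [0.2, -2.4, -1.0]
grip_width: 0.001
finger_force: 1.3
```

```bash
python3 - <<'E'
from h import *
s=report();g=postpos("wrist")
E
```

```text
pos [ 0.6089 -0.1856  0.0849] yaz -36.9 f_x -1.85 f_y 1.59 t 23.075
wrist post n 2799 az -37.0 r 0.12
```

>>> apply_moves(steps=[0, 0, -1, 0.0021, 0.0003, 0, 255, 0, 0, -1, 0.0021, 0.0003, 0, 255])

```text
time_s: 23.38
position: [0.6103, -0.1838, 0.0849]
tcp_rot: [[0.586, 0.811, -0.005], [0.811, -0.586, 0.002], [-0.001, -0.005, -1.0]]
contact_force: [-0.3, -2.1, 0.0]
grip_width: -0.001
finger_force: 0.5
```

```bash
python3 - <<'E'
from h import *
s=report();g=postpos("wrist")
E
```

```text
pos [ 0.6103 -0.1838  0.0849] yaz -35.8 f_x -1.86 f_y 1.0 t 23.375
wrist post n 2793 az -35.8 r 0.12
```

>>> apply_moves(steps=[0, 0, -1, 0.0021, 0.0003, 0, 255, 0, 0, -1, 0.0021, 0.0003, 0, 255])

```text
time_s: 23.68
position: [0.6116, -0.1823, 0.0847]
tcp_rot: [[0.571, 0.821, -0.005], [0.821, -0.571, 0.002], [-0.001, -0.006, -1.0]]
contact_force: [0.3, -0.1, -0.6]
grip_width: -0.0
finger_force: 0.0
```

```bash
python3 - <<'E'
from h import *
s=report();g=postpos("wrist")
E
```

```text
pos [ 0.6116 -0.1823  0.0847] yaz -34.8 f_x 0.16 f_y 0.32 t 23.675
wrist post n 2816 az -34.5 r 0.12
```

>>> apply_moves(steps=[0, 0, 0, 0, 0, 0, 255, 0, 0, 0, 0, 0, 0, 255])

```text
time_s: 23.98
position: [0.6115, -0.1827, 0.0847]
tcp_rot: [[0.572, 0.82, -0.005], [0.82, -0.572, 0.002], [-0.002, -0.005, -1.0]]
contact_force: [1.0, -1.3, 0.6]
grip_width: -0.004
finger_force: 0.0
```

```bash
python3 - <<'E'
from h import *
s=report();g=postpos("wrist")
E
```

```text
pos [ 0.6115 -0.1827  0.0847] yaz -34.9 f_x -0.47 f_y 1.55 t 23.975
wrist post n 2882 az -28.1 r 0.118
```

The lever jumped ahead to -28.1° with no force on the fingers: that is the first click. Back off and rise.

>>> apply_moves(steps=[0, 0, 0, -0.015, 0, 0, 255, 0, 0, 0, -0.035, 0, 0, 255, 0, 0, 0, -0.04, 0, -0.04, 255, 0, 0, 0, -0.04, 0, -0.09, 255, 0, 0, 0, -0.04, 0, -0.14, 255, 0, 0, 0, -0.04, 0, -0.17, 255, 0, 0, 0, -0.04, 0, -0.17, 255, 0, 0, 0, -0.04, 0, -0.17, 255])

```text
time_s: 25.02
position: [0.5885, -0.2164, 0.2535]
tcp_rot: [[0.573, 0.82, -0.007], [0.82, -0.573, 0.002], [-0.002, -0.007, -1.0]]
contact_force: [0.1, -0.4, -0.7]
grip_width: -0.003
finger_force: 0.0
```

```bash
python3 - <<'E'
from h import *
s=report();postpos("wrist");g=postpos("scene")
save("s7",cv2.resize(g[0][110:230,160:300],None,fx=5,fy=5,interpolation=cv2.INTER_CUBIC))
E
```

```text
pos [ 0.5885 -0.2164  0.2535] yaz -34.9 f_x -0.23 f_y 0.29 t 25.025
wrist post n 359 az -26.9 r 0.119
scene post n 17 az -22.9 r 0.12
```

View pics/s7.png

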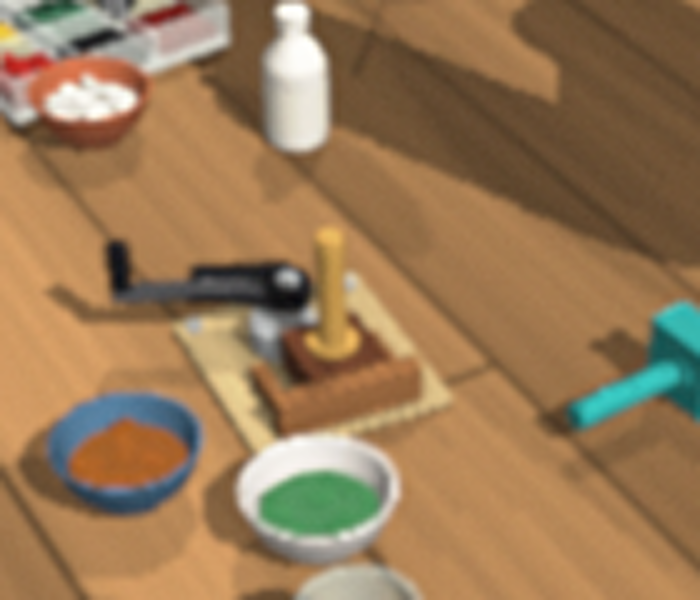

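The lamp stands upright at (335,340), clamped between the cam and the shoe. The lever rests at (200,285), the bowls have not moved, and the arm is clear.

```bash
python3 -c "
from bench import ticket
print(ticket.sign_off())"
```

```text
the job is handed in; nothing more can be done
None
```

The lamp foot stands upright in the nest, clamped by the cam, with the lever stopped at its first click; the bowls were left alone, and the job was handed in at about 25 s of the 72 s allowed.

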